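# Shut the hot kiln's roof vent with the hooked pole

## Task

The test kiln is hot and its steel vent flap stands open. Take the red-handled hooked pole from its rest, put its hook through the brass ring eye on the flap and swing the flap fully shut, touching the kiln and flap with the pole only, never with the gripper or arm. Then unhook the pole and lay it back on both saddles of its own rest.

Things in the scene. Friction and masses are not known exactly. Their poses are not given: they have to be found in the camera images.
- pole: Loose hooked pole, 200 g, lying level on pole_rest, axes alike. Red square handle 140 (x) x 26 x 26 mm; origin: centre of the handle's underside. An 8 mm steel rod runs along +x, 13 mm above the origin's level, to x = 270 mm, where it bends square into a straight 8 mm pin (the hook) along -y, ending at y = -49 mm. A straight black-handled poker on a twin rest about 180 mm beside it is not needed.
- pole_rest: Fixed plywood rest, 130 x 100 mm, its x along the pole; origin: centre of its underside, on the table. Saddles 14 mm thick at x = -50 and +50 mm carry the handle's underside 40 mm above the table; end lugs, 76 mm apart (y), rise to 54 mm. Between the saddles 86 mm are free, down to the 8 mm base plate.
- kiln: Fixed grey benchtop kiln, 280 x 260 mm (x, y), roof 180 mm above the table; origin: centre of its underside; x points from its control panel to its back (about away from the robot), z up. The flap's hinge line runs along kiln x through the point x 0, y -15, z 180 mm.
- flap (a joint): Vent flap's angle in rad: 0 fully shut, flat on the roof against a stop; 1.57 upright; starts at 1.0 to 1.45. Steel sheet 160 mm (along the hinge) x 115 mm on the roof's -y half; its free edge swings up from the kiln's -y side. A stiff hinge keeps it where it is left; about 2 to 4 N at the ring moves it.
- ring (a point): Centre of the brass ring eye fixed to the middle of the flap's free edge, 148 mm from the hinge line, 34 mm beyond the sheet. Hole 40 mm wide, bar 8 mm thick. The hole's axis is its x axis, always along kiln x, so the level pin goes in along kiln x. Its y axis points to the hinge. When the flap is shut it lies at kiln x 0, y -163, z 185 mm, beside the kiln's wall.
- hook (a point): Point on the axis of the pole's hook pin, half way along: 270 mm ahead (+x) of the pole's origin, 25 mm to its -y side, 13 mm up.
Things that resemble listed ones, but are neither listed nor needed, are in the scene too. What is shaped like the pole_rest but pink or turquoise is not meant.

How it is judged (in metres and radians):
On the way, in this order (a step that is already met when the one before it is completed fails the run):
1. the hook is through the ring eye of the open flap (value of joint flap above 0.7 rad and distance between ring and hook below 0.026 m), for 0.1 s.
2. the flap is swung shut (value of joint flap below 0.08 rad), for 0.1 s.
At the end, for the whole second after the job is handed in: The flap is shut (within 0.1 rad) and the pole lies level and still on both saddles of its own rest, between the lugs: handle's middle within 50 mm of the rest's middle (35 mm sideways), underside at saddle height within 7 mm (value of joint flap below 0.1 rad and z of pole in the frame of pole_rest between 0.034 and 0.047 m and y of pole in the frame of pole_rest between -0.035 and 0.035 m and horizontal distance between pole and pole_rest below 0.05 m and angle between pole's own x axis and vertical between 1.45 and 1.69 rad and linear speed of pole below 0.02 m/s); the robot touches nothing.
It fails at once if the gripper or arm touches the kiln or its flap (over 1 N) (contact force between any of the fingers, the arm and kiln above 1 N).
It also fails if it takes over 54 s, if anything falls off the work surface, if the arm or the gripper's body presses on something with over 40 N, if the wrist force passes 120 N, or if a joint passes its speed limit or range.

## Robot

A 6-joint arm with a two-finger parallel gripper is mounted at the origin on the work surface. World frame = base frame: x ahead of the robot, y to its left, z up, the work surface at z = 0. Lengths are in m, angles in degrees, forces in N, time in s.
With the tool pointing down it reaches from about 0.4 to 0.825 m from the base axis. Payload 7 kg.
Tool frame: the origin (TCP) lies midway between the tips of the shut fingers; the grasp point (between the pads) lies 19 mm behind it; z points along the fingers, y is the line along which they close (so a half turn about z gives the same grasp; the last joint's range is limited). The gripper opens to 88 mm and grips with 3 to 60 N. Pads are 19 mm wide; open, the fingers measure 130 mm over their backs; the gripper's body (78 mm by 193 mm) begins 47 mm behind the grasp point.
Start: joints at [80.965, 20.546, 0.682, 0, -70.136, -16.507], TCP at [0.291, 0.609, 0.227] pointing down, gripper open.
Joint ranges: [-176.03, 176.03], [-82.01, 121.73], [-58.28, 71.71], [-173.87, 95.51], [-174.79, -0.11], [-173.66, 173.66]. Speed limits (degrees/s): [136.94, 136.94, 172.46, 180, 180, 180].

## Interface

Orientations are given as [roll, pitch, yaw] about the fixed x, y, z axes, in that order (R = Rz(yaw) Ry(pitch) Rx(roll)).
In Python, from plant import ctrl gives the robot as it stands.
- The arm moves only by the tool arm_command, never from a script. Its argument "steps" is a list of rows, each an object with "translation": the shift along the tool's x, y, z in mm, a list of three; "rotation": the turn, a rotation vector about the tool's x, y, z in units of 5 degrees (1.0 is 5 degrees), a list of three; "claw": the finger opening in mm, from 0 to 87.6. In form: [{"translation": [x, y, z], "rotation": [rx, ry, rz], "claw": claw}, ...]. A call has 1 to 5 rows; each row is the pose to reach, as a shift and turn from the pose commanded when the call began, along the tool's axes at that moment; what a row does not reach only later rows make up. A row lasts 1/10 s, in which the tool goes at most 50 mm and 8.59 degrees, less where a joint would pass 70% of its speed; a pose out of reach is approached as far as the arm can. A call with a gripper value outside its range is refused whole. The fingers move at their own pace and stop on an object; the grip force is fixed at half the most. Time passes only in rows, so rows that repeat a pose let the fingers close. It gives the time, the measured TCP pose, the force, the opening and the grip force at its end, in the units of the state.
- ctrl.get_obs(): the state, without advancing time (a new reading comes with each control period).
- ctrl.snapshot(name): name is "side" or "top" or "wrist"; returns (picture, depth): 420x560x3 uint8, red, green, blue; 420x560 float32, m along the optical axis (not along the pixel's ray), 0 where there is no reading.
- ctrl.calibration(name): a dict with "vertical_fov" (degrees; the focal length in pixels is half the picture's height over the tangent of half this angle, whatever the lens; pixels are square), "cx", "cy" (the principal point, pixels), "rvec" (rotation vector, rad) and "tvec" (3), from world to camera coordinates, as OpenCV has them; the wrist camera has in their place "hand_eye" (4x4, takes a point from camera to tool coordinates, whose origin is the TCP and whose axes are the flange's). Camera axes: x right, y down, z forward; pixel columns grow to the right and rows downward; lengths in m; the calibration is good to about 2 mm. A picture is of the moment at which its call begins: read the wrist's pose just before it. calibration takes no time and is no camera call.
- ctrl.close_job(): hands the job in; it is judged then, once.
The state is a dict: "clock": time; "joint_pos": joint angles; "qvel": joint speeds; "tau": joint torques, N m; "tool_pos": TCP position; "orientation": TCP orientation; "force": force on the tool from outside, world axes, zero at the start; "moment": the same for the moment, N m; "opening": finger opening in m; "gripper_force": force on a finger pad.
Only numpy, scipy, OpenCV 4.12 (cv2) and the standard library are available. Lean on these libraries where they do the work, as an engineer would, in place of code of your own. Each camera call takes 0.05 s, during which the arm holds its last target. There are 200 camera calls.

## Working session

There is one attempt and no reset: what is moved stays moved. The work goes in short steps, Python scripts to look and compute and a tool call to move; the robot and the scene stay as the last step left them, time stands still between calls to the robot, and variables do not carry over. Pictures are saved under pics/ and viewed, at most 10 in all, crops included, and the job is handed in when it is done.

Besides the shell and the picture viewer there is one more tool, called after ">>>" as a command line: name --argument value ..., lists and objects as JSON in quotes. arm_command: Moves the arm, as the interface text tells. Its arguments: {"type":"object","properties":{"steps":{"type":"array"}},"required":["steps"]}

```bash
mkdir -p pics
cat > h.py <<'E'
import numpy as np, cv2
from scipy.spatial.transform import Rotation as R
from plant import ctrl
def cam(name):
    c=ctrl.calibration(name); f=210/np.tan(np.radians(c["vertical_fov"]/2))
    if "hand_eye" in c:
        o=ctrl.get_obs(); T=np.eye(4); T[:3,:3]=R.from_euler('xyz',o["orientation"],degrees=True).as_matrix(); T[:3,3]=o["tool_pos"]
        M=T@np.array(c["hand_eye"])
    else:
        W=np.eye(4); W[:3,:3]=cv2.Rodrigues(np.array(c["rvec"],float))[0]; W[:3,3]=np.ravel(c["tvec"]); M=np.linalg.inv(W)
    return f,c["cx"],c["cy"],M
def snap(name):
    f,cx,cy,M=cam(name); p,d=ctrl.snapshot(name)
    v,u=np.mgrid[:420,:560]
    P=np.stack([(u-cx)*d/f,(v-cy)*d/f,d],-1)@M[:3,:3].T+M[:3,3]
    P[d==0]=np.nan
    return p,P
E
python3 - <<'E'
from h import *
for n in("top","side"):
    p,P=snap(n); cv2.imwrite(f"pics/{n}0.png",p[:,:,::-1]); np.savez(f"{n}0.npz",p=p,P=P)
    f,cx,cy,M=cam(n); print(n,f,cx,cy,M.round(3).tolist())
print(ctrl.get_obs())
E
```

```text
top 463.14333426571875 287.57870909972064 212.13088535176826 [[-0.022, -0.988, 0.152, 0.257], [-1.0, 0.024, 0.015, -0.177], [-0.019, -0.151, -0.988, 1.489], [0.0, 0.0, 0.0, 1.0]]
side 413.24023266544305 274.7714074155301 206.11712440333514 [[-0.704, 0.442, -0.556, 1.066], [0.71, 0.413, -0.571, 0.438], [-0.023, -0.796, -0.604, 0.75], [0.0, 0.0, 0.0, 1.0]]
{'clock': 0.1, 'joint_pos': array([ 8.09637430e+01,  2.05865659e+01,  6.39558493e-01, -1.70541209e-02,
       -7.01360677e+01, -1.65074465e+01]), 'qvel': array([-0.00223245,  0.04013864,  0.12964236, -0.04309396, -0.01447151,
        0.03029393]), 'tau': array([-2.47523079e-03, -5.84162772e+01,  2.93749684e+01,  7.01535568e+00,
        1.02007360e-02, -4.56197461e-05]), 'tool_pos': array([0.29089425, 0.60862208, 0.22573123]), 'orientation': array([ 1.79915793e+02, -8.23491551e-03, -2.55495039e+01]), 'force': array([-0.1033198 ,  0.04789231, -0.47611553]), 'moment': array([ 0.03143754, -0.03113937, -0.04220808]), 'gripper_force': 0.0, 'opening': 0.08705382110206228}
```

View pics/top0.png

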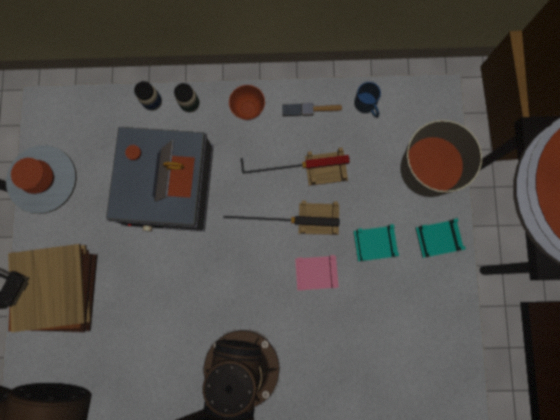

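View pics/side0.png

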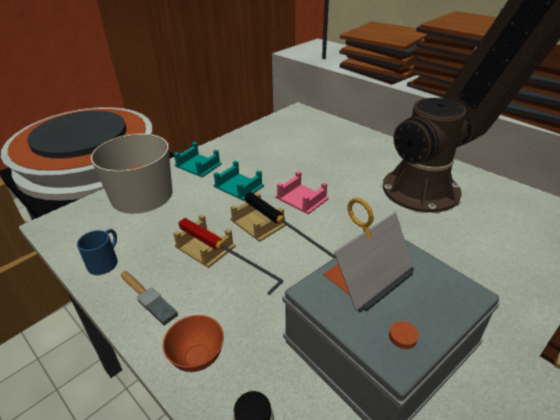

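Top view: candidates are the red-handled pole at (328,161), the black poker at (317,221) (not needed), the wooden rest under the pole at (327,168), its twin at (319,218), and pink/turquoise decoys at (317,272), (376,243), (440,238). I choose the red handle on wood at (328,161). Its hook is at (241,165). The flap on the kiln is at (163,170) and the ring at (173,167). The side view agrees, with red handle (200,234), hook (278,287) and ring (360,213).

Run:
```python
from h import *
D={n:np.load(n+"0.npz") for n in("top","side")}
def fit(n,box,cond):
    u0,v0,u1,v1=box; p=D[n]["p"][v0:v1,u0:u1].astype(int); P=D[n]["P"][v0:v1,u0:u1]
    hsv=cv2.cvtColor(D[n]["p"][v0:v1,u0:u1],cv2.COLOR_RGB2HSV).astype(int)
    m=cond(hsv,P)&np.isfinite(P[...,2]); return P[m]
def rect(Q): 
    r=cv2.minAreaRect((Q[:,:2]*1000).astype(np.float32)); return np.round(r[0],1),np.round(r[1],1),round(r[2],2)
red=lambda h,P:((h[...,0]<6)|(h[...,0]>172))&(h[...,1]>150)&(P[...,2]>.045)
for n,b in(("top",(295,145,360,180)),("side",(170,210,240,255))):
    Q=fit(n,b,red); T=Q[Q[:,2]>np.percentile(Q[:,2],50)-.004]
    print(n,"handle",len(Q),rect(Q),np.percentile(Q[:,2],[5,50,95]).round(4), "topface",rect(T))
# rod + pin
for n,b in(("top",(235,150,308,180)),("side",(215,240,290,300))):
    Q=fit(n,b,lambda h,P:(P[...,2]>.035)&(P[...,2]<.08)); print(n,"rod",len(Q),rect(Q),np.median(Q[:,2]))
    y=Q[:,1]; print(" ymax",y.max()); E=Q[y>y.max()-.012]; print(" end x",np.percentile(E[:,0],[1,99]),"z",np.median(E[:,2]))
    S=Q[(y<y.max()-.02)]; print(" line x=a*y+b",np.polyfit(S[:,1],S[:,0],1))
# rest (wood)
Q=fit("top",(295,140,360,195),lambda h,P:(h[...,0]>8)&(h[...,0]<28)&(h[...,1]>60)&(P[...,2]>.003)&(P[...,2]<.06)); print("rest",len(Q),rect(Q))
# kiln roof
for n,b in(("top",(95,115,220,240)),("side",(275,210,510,420))):
    Q=fit(n,b,lambda h,P:(P[...,2]>.172)&(P[...,2]<.190)); print(n,"roof",len(Q),rect(Q),np.median(Q[:,2]))
    Q=fit(n,b,lambda h,P:(P[...,2]>.195)&(P[...,2]<.40)); print(n,"flap+ring",len(Q),rect(Q),Q[:,2].max())
for n,b in(("top",(150,155,190,180)),("side",(335,190,385,240))):
    Q=fit(n,b,lambda h,P:(h[...,0]>10)&(h[...,0]<32)&(h[...,1]>90)&(P[...,2]>.2)); print(n,"ring",len(Q),Q.mean(0).round(4),Q.min(0).round(4),Q.max(0).round(4))
p=D["top"]["p"][125:235,100:370]; cv2.imwrite("pics/crop.png",cv2.convertScaleAbs(cv2.resize(p[:,:,::-1],None,fx=2.9,fy=2.9,interpolation=2),alpha=1.6))
```

```text
top handle 316 (array([ 636. , -283.3]), array([ 25.8, 132.4]), 5.76) [0.0601 0.0653 0.0702] topface (array([ 635.2, -283.3]), array([ 24.6, 132.2]), 6.39)
side handle 473 (array([ 641.3, -280. ]), array([ 27.4, 136.6]), 5.61) [0.0501 0.0634 0.066 ] topface (array([ 641.2, -280. ]), array([ 27.2, 136.5]), 5.99)
top rod 232 (array([ 636.4, -115.5]), array([ 52.4, 215.5]), 3.39) 0.05658371347646929
 ymax -0.0065515885688363085
 end x [0.60677837 0.65601809] z 0.0553217476879192
 line x=a*y+b [-0.11055056  0.60536942]
side rod 389 (array([ 628.3, -118.2]), array([229.8,  50.7]), 85.17) 0.05449101727451067
 ymax -0.005563511674595345
 end x [0.61234463 0.66223061] z 0.05456728882826928
 line x=a*y+b [-0.09219417  0.61449089]
rest 791 (array([ 626.2, -276.2]), array([100.5, 143.7]), 5.56)
top roof 7342 (array([577.4, 226.7]), array([261.1, 280.7]), 84.36) 0.17985876846441073
top flap+ring 710 (array([598.6, 198.3]), array([214.7, 137.9]), 32.66) 0.3399649257744177
side roof 14851 (array([582.7, 228.7]), array([259.3, 280.7]), 84.54) 0.17852833187963724
side flap+ring 4037 (array([575.6, 164.8]), array([100.3, 161.6]), 84.39) 0.32526743925988155
top ring 133 [0.5703 0.1422 0.3066] [0.5633 0.1123 0.2235] [0.603  0.1912 0.34  ]
side ring 342 [0.5756 0.1455 0.3056] [0.5682 0.116  0.2672] [0.5811 0.169  0.3356]
```

View pics/crop.png

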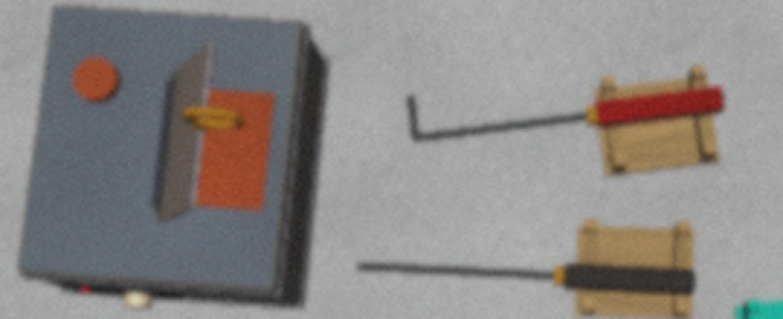

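```bash
cat >> h.py <<'E'
def rel(targets, start=None):
    """print rows (tool-frame mm, rotvec/5deg) from measured pose to each (pos,Rot)"""
    o=ctrl.get_obs(); p0=o["tool_pos"]; R0=R.from_euler('xyz',o["orientation"],degrees=True)
    if start: p0,R0=start
    for p,Rt in targets:
        t=R0.inv().apply(np.array(p)-p0)*1000; r=np.degrees((R0.inv()*Rt).as_rotvec())/5
        print(t.round(1).tolist(), r.round(2).tolist(), "dist",np.linalg.norm(t).round(),"ang",(np.linalg.norm(r)*5).round(1))
def down(yaw): return R.from_euler('xyz',[180,0,yaw],degrees=True)
def st():
    o=ctrl.get_obs(); print(round(o["clock"],2),o["tool_pos"].round(4),o["orientation"].round(2),o["joint_pos"].round(1),o["force"].round(1),round(o["opening"],4))
RING=np.array([.572,.144,.311]); KX=np.array([np.cos(np.radians(-5.6)),np.sin(np.radians(-5.6)),0]); KY=np.array([-KX[1],KX[0],0]); GX=.020; GZ=0.  # grip: pole x, height of grasp over rod axis
def hookpose(h,beta):
    """TCP pose for the hook point at h, handle lowered by beta deg"""
    b=np.radians(beta); px=KY*np.cos(b)+np.array([0,0,np.sin(b)]); pz=np.cross(px,-KX)
    M=np.stack([-px,np.cross(-pz,-px),-pz],1)
    g=np.array(h)-(.270-GX)*px-.025*KX+GZ*pz
    return g-.019*pz, R.from_matrix(M)
E
python3 - <<'E'
from h import *
s=(np.array([.291,.609,.227]),down(-25.54))
rel([((.291,.609,.45),down(-25.54)),((.636,-.262,.45),down(-84.2))],s)
s=(np.array([.636,-.262,.45]),down(-84.2)); rel([((.636,-.262,.2),down(-84.2)),((.636,-.262,.034),down(-84.2))],s)
for b in(0,30): p,r=hookpose(RING,b); print(p,r.as_euler('xyz',degrees=True))
E
```

```text
[-0.0, 0.0, -223.0] [0.0, 0.0, 0.0] dist 223.0 ang 0.0
[686.8, 637.1, -223.0] [0.0, -0.0, 11.73] dist 963.0 ang 58.7
[0.0, -0.0, 250.0] [0.0, 0.0, 0.0] dist 250.0 ang 0.0
[0.0, -0.0, 416.0] [0.0, 0.0, 0.0] dist 416.0 ang 0.0
[ 0.52272359 -0.10236728  0.292     ] [-180.     0.   -95.6]
[ 0.52691904 -0.05957882  0.16954552] [-180.    30.   -95.6]
```

>>> arm_command --steps '[{"translation": [0, 0, -50], "rotation": [0, 0, 0], "claw": 87}, {"translation": [0, 0, -100], "rotation": [0, 0, 0], "claw": 87}, {"translation": [0, 0, -150], "rotation": [0, 0, 0], "claw": 87}, {"translation": [0, 0, -200], "rotation": [0, 0, 0], "claw": 87}, {"translation": [0, 0, -230], "rotation": [0, 0, 0], "claw": 87}]'

```text
clock: 0.6
tool_pos: [0.2914, 0.6089, 0.4611]
orientation: [-179.7, 0.0, -25.6]
force: [0.7, 1.2, 0.3]
opening: 0.0871
gripper_force: 0.0
```

>>> arm_command --steps '[{"translation": [36, 34, 0], "rotation": [0, 0, 0], "claw": 87}, {"translation": [72, 68, 0], "rotation": [0, 0, 0], "claw": 87}, {"translation": [108, 102, 0], "rotation": [0, 0, 0], "claw": 87}, {"translation": [144, 136, 0], "rotation": [0, 0, 0], "claw": 87}, {"translation": [180, 170, 0], "rotation": [0, 0, 0], "claw": 87}]'

```text
clock: 1.1
tool_pos: [0.3803, 0.376, 0.4563]
orientation: [180.0, 0.0, -25.5]
force: [1.4, 0.1, 1.3]
opening: 0.0871
gripper_force: 0.0
```

>>> arm_command --steps '[{"translation": [36, 34, 0], "rotation": [0, 0, 0], "claw": 87}, {"translation": [72, 68, 0], "rotation": [0, 0, 0], "claw": 87}, {"translation": [108, 102, 0], "rotation": [0, 0, 0], "claw": 87}, {"translation": [144, 136, 0], "rotation": [0, 0, 0], "claw": 87}, {"translation": [180, 170, 0], "rotation": [0, 0, 0], "claw": 87}]'

```text
clock: 1.6
tool_pos: [0.4693, 0.145, 0.4566]
orientation: [-180.0, 0.0, -25.5]
force: [1.1, 0.3, -1.0]
opening: 0.087
gripper_force: 0.0
```

>>> arm_command --steps '[{"translation": [36, 34, 0], "rotation": [0, 0, 0], "claw": 87}, {"translation": [72, 68, 0], "rotation": [0, 0, 0], "claw": 87}, {"translation": [108, 102, 0], "rotation": [0, 0, 0], "claw": 87}, {"translation": [144, 136, 0], "rotation": [0, 0, 0], "claw": 87}, {"translation": [180, 170, 0], "rotation": [0, 0, 0], "claw": 87}]'

```text
clock: 2.1
tool_pos: [0.5585, -0.086, 0.4564]
orientation: [-180.0, 0.0, -25.5]
force: [0.7, 0.3, -0.1]
opening: 0.0866
gripper_force: 0.0
```

>>> arm_command --steps '[{"translation": [36, 34, 20], "rotation": [0, 0, 1.7], "claw": 87}, {"translation": [72, 68, 40], "rotation": [0, 0, 3.4], "claw": 87}, {"translation": [108, 102, 60], "rotation": [0, 0, 5.1], "claw": 87}, {"translation": [140, 127, 80], "rotation": [0, 0, 6.8], "claw": 87}, {"translation": [145, 127, 100], "rotation": [0, 0, 8.5], "claw": 87}]'

```text
clock: 2.6
tool_pos: [0.6349, -0.2652, 0.3534]
orientation: [179.8, 0.1, -68.6]
force: [0.8, 0.2, 0.5]
opening: 0.0871
gripper_force: 0.0
```

Run:
```python
from h import *
st(); rel([((.636,-.262,.2),down(-84.2)),((.636,-.262,.034),down(-84.2))])
```

```text
2.6 [ 0.6349 -0.2652  0.3534] [ 1.7984e+02  7.0000e-02 -6.8600e+01] [ -6.5  19.4  15.1   0.  -85.8  27.9] [0.8 0.2 0.5] 0.0871
[-2.4, -2.6, 153.4] [0.03, 0.01, 3.12] dist 153.0 ang 15.6
[-2.2, -3.1, 319.4] [0.03, 0.01, 3.12] dist 319.0 ang 15.6
```

>>> arm_command --steps '[{"translation": [-1, -1, 45], "rotation": [0, 0, 1.6], "claw": 87}, {"translation": [-2, -2, 90], "rotation": [0, 0, 3.1], "claw": 87}, {"translation": [-2, -3, 135], "rotation": [0, 0, 3.1], "claw": 87}, {"translation": [-2, -3, 153], "rotation": [0, 0, 3.1], "claw": 87}, {"translation": [-2, -3, 153], "rotation": [0, 0, 3.1], "claw": 87}]'

```text
clock: 3.1
tool_pos: [0.6343, -0.2576, 0.1992]
orientation: [179.6, 0.1, -83.6]
force: [1.4, -0.2, 0.2]
opening: 0.0871
gripper_force: 0.0
```

Run:
```python
from h import *
st(); p,P=snap("wrist"); cv2.imwrite("pics/w1.png",p[:,:,::-1])
h=cv2.cvtColor(p,cv2.COLOR_RGB2HSV).astype(int)
m=((h[...,0]<6)|(h[...,0]>172))&(h[...,1]>150)&(P[...,2]>.055)&(P[...,2]<.08)
Q=P[m]; print(len(Q),cv2.minAreaRect((Q[:,:2]*1000).astype(np.float32)),np.median(Q[:,2]))
rel([((.636,-.262,.034),down(-84.2))])
```

```text
3.1 [ 0.6343 -0.2576  0.1992] [ 1.796e+02  1.400e-01 -8.357e+01] [ -5.9  22.6   0.2  -0.1 -68.   12.3] [ 1.4 -0.2  0.2] 0.0871
3379 ((637.4293823242188, -284.6646728515625), (24.333772659301758, 135.10061645507812), 5.744225978851318) 0.06534130617334238
[4.0, -0.3, 168.1] [0.04, 0.01, 0.13] dist 168.0 ang 0.7
```

View pics/w1.png

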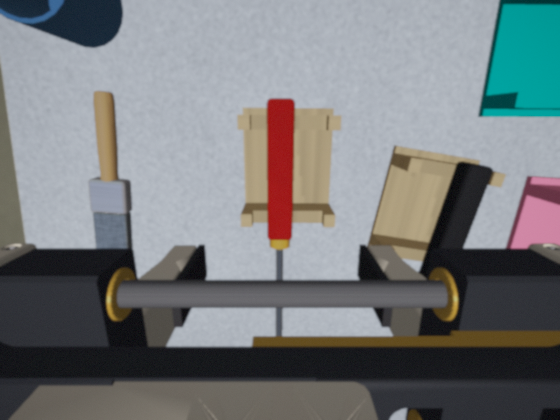

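The wrist view shows the red handle centred at (281,170) on the plain wooden rest at (288,165); this is the right pole. The poker is at (460,200).

>>> arm_command --steps '[{"translation": [5, 0, 45], "rotation": [0, 0, 0.1], "claw": 87}, {"translation": [5, 0, 90], "rotation": [0, 0, 0.1], "claw": 87}, {"translation": [5, 0, 130], "rotation": [0, 0, 0.1], "claw": 87}, {"translation": [5, 0, 165], "rotation": [0, 0, 0.1], "claw": 87}, {"translation": [5, 0, 166], "rotation": [0, 0, 0.1], "claw": 87}]'

```text
clock: 3.65
tool_pos: [0.635, -0.2626, 0.0344]
orientation: [179.7, 0.1, -84.1]
force: [-0.7, 1.3, -0.6]
opening: 0.0871
gripper_force: 0.0
```

>>> arm_command --steps '[{"translation": [0, 0, 0], "rotation": [0, 0, 0], "claw": 10}, {"translation": [0, 0, 0], "rotation": [0, 0, 0], "claw": 10}, {"translation": [0, 0, 0], "rotation": [0, 0, 0], "claw": 10}, {"translation": [0, 0, 0], "rotation": [0, 0, 0], "claw": 10}, {"translation": [0, 0, 0], "rotation": [0, 0, 0], "claw": 10}]'

```text
clock: 4.15
tool_pos: [0.6376, -0.2632, 0.0388]
orientation: [-179.9, -0.0, -84.0]
force: [-0.1, -0.1, 0.0]
opening: 0.0526
gripper_force: 0.0
```

Run:
```python
from h import *
st()
```

```text
4.15 [ 0.6376 -0.2632  0.0388] [-1.799e+02 -2.000e-02 -8.404e+01] [ -6.3  30.7  -9.4   0.  -49.7  12.2] [-0.1 -0.1  0. ] 0.0526
```

>>> arm_command --steps '[{"translation": [0, 0, 4], "rotation": [0, 0, 0], "claw": 10}, {"translation": [0, 0, 4], "rotation": [0, 0, 0], "claw": 10}, {"translation": [0, 0, 4], "rotation": [0, 0, 0], "claw": 10}, {"translation": [0, 0, 4], "rotation": [0, 0, 0], "claw": 10}, {"translation": [0, 0, 4], "rotation": [0, 0, 0], "claw": 10}]'

```text
clock: 4.65
tool_pos: [0.6368, -0.2631, 0.0333]
orientation: [180.0, 0.0, -84.1]
force: [-0.6, -0.4, -1.8]
opening: 0.0257
gripper_force: 30.0
```

>>> arm_command --steps '[{"translation": [0, 0, 4], "rotation": [0, 0, 0], "claw": 10}, {"translation": [0, 0, 4], "rotation": [0, 0, 0], "claw": 10}]'

```text
clock: 4.85
tool_pos: [0.6369, -0.2632, 0.033]
orientation: [-180.0, -0.1, -84.0]
force: [-9.9, 5.5, 23.3]
opening: 0.0258
gripper_force: 30.0
```

Run:
```python
from h import *
st(); print(ctrl.get_obs()["gripper_force"])
```

```text
4.85 [ 0.6369 -0.2632  0.033 ] [-1.7999e+02 -6.0000e-02 -8.3980e+01] [ -6.3  31.1  -9.7   0.1 -49.1  12.2] [-9.9  5.5 23.3] 0.0258
30.0029057264328
```

Run:
```python
from h import *
s=(np.array([.6369,-.2632,.0335]),down(-84))
rel([((.6369,-.2632,.28),down(-84))],s)
a=((.6369,-.2632,.28),down(-84)); w=hookpose(RING-.10*KX-.08*KY,20); q=hookpose(RING-.055*KX,20); rel([w],(np.array(a[0]),a[1])); rel([q],w); print(w[0],q[0])
```

```text
[0.0, 0.0, -246.5] [0.0, 0.0, 0.0] dist 247.0 ang 0.0
[-134.8, 206.4, 72.4] [0.4, -3.99, 2.3] dist 257.0 ang 23.1
[-75.2, -45.0, 27.4] [0.0, 0.0, 0.0] dist 92.0 ang 0.0
[ 0.41749959 -0.15075492  0.2076408 ] [ 0.47009146 -0.07552796  0.2076408 ]
```

>>> arm_command --steps '[{"translation": [0, 0, -20], "rotation": [0, 0, 0], "claw": 10}, {"translation": [0, 0, -60], "rotation": [0, 0, 0], "claw": 10}, {"translation": [0, 0, -105], "rotation": [0, 0, 0], "claw": 10}, {"translation": [0, 0, -150], "rotation": [0, 0, 0], "claw": 10}, {"translation": [0, 0, -195], "rotation": [0, 0, 0], "claw": 10}]'

```text
clock: 5.35
tool_pos: [0.6365, -0.2629, 0.2259]
orientation: [180.0, 0.0, -84.0]
force: [2.2, -0.0, -2.2]
opening: 0.0258
gripper_force: 30.0
```

>>> arm_command --steps '[{"translation": [0, 0, -30], "rotation": [0, 0, 0], "claw": 10}, {"translation": [0, 0, -50], "rotation": [0, 0, 0], "claw": 10}, {"translation": [0, 0, -50], "rotation": [0, 0, 0], "claw": 10}]'

```text
clock: 5.65
tool_pos: [0.6383, -0.2635, 0.2782]
orientation: [-179.7, -0.1, -84.0]
force: [0.2, 0.6, -2.3]
opening: 0.0259
gripper_force: 30.0
```

>>> arm_command --steps '[{"translation": [-24, 37, 13], "rotation": [0.1, -0.7, 0.4], "claw": 10}, {"translation": [-49, 75, 26], "rotation": [0.15, -1.5, 0.8], "claw": 10}, {"translation": [-74, 113, 40], "rotation": [0.2, -2.2, 1.25], "claw": 10}, {"translation": [-99, 151, 53], "rotation": [0.3, -2.9, 1.7], "claw": 10}, {"translation": [-123, 189, 66], "rotation": [0.4, -3.65, 2.1], "claw": 10}]'

```text
clock: 6.15
tool_pos: [0.434, -0.159, 0.2067]
orientation: [-179.8, 18.5, -94.7]
force: [0.1, -0.6, -1.8]
opening: 0.0263
gripper_force: 30.0
```

Run:
```python
from h import *
st(); w=hookpose(RING-.10*KX-.08*KY,20); q=hookpose(RING-.055*KX,20); rel([w,q])
p,P=snap("side"); c=p[150:330,200:470,::-1]; cv2.imwrite("pics/s2.png",cv2.convertScaleAbs(cv2.resize(c,None,fx=2.9,fy=2.9,interpolation=2),alpha=1.4))
```

```text
6.15 [ 0.434  -0.159   0.2067] [-179.8    18.49  -94.72] [-12.4   6.3 -15.5 -19.4 -71.5  14.4] [ 0.1 -0.6 -1.8] 0.0263
[-6.8, 17.1, 1.2] [0.02, -0.3, 0.17] dist 18.0 ang 1.7
[-82.0, -29.0, 26.5] [0.02, -0.3, 0.17] dist 91.0 ang 1.7
```

View pics/s2.png

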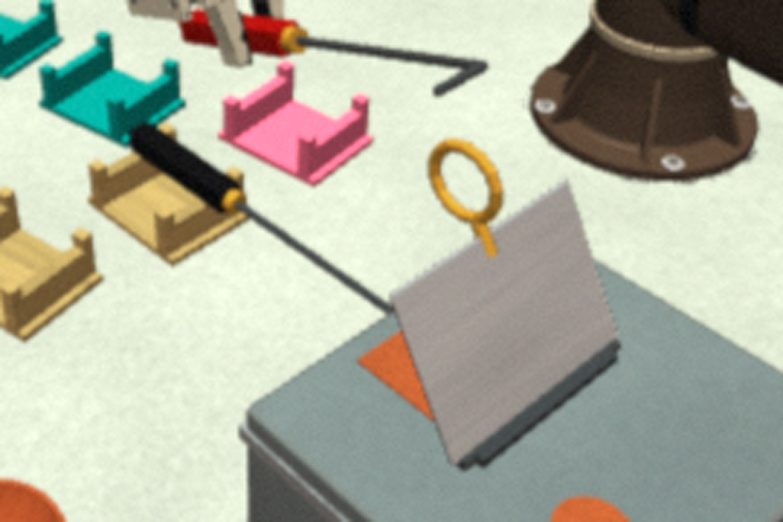

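Side crop: the pole is held level in its grip with the hook pin at (460,78) and the ring at (466,180), which has a clear path from the robot side. Moving to just in front of the ring.

>>> arm_command --steps '[{"translation": [-35, 5, 10], "rotation": [0, -0.3, 0.2], "claw": 10}, {"translation": [-65, -10, 20], "rotation": [0, -0.3, 0.2], "claw": 10}, {"translation": [-82, -24, 26], "rotation": [0, -0.3, 0.2], "claw": 10}, {"translation": [-82, -24, 26], "rotation": [0, -0.3, 0.2], "claw": 10}, {"translation": [-82, -24, 26], "rotation": [0, -0.3, 0.2], "claw": 10}]'

```text
clock: 6.7
tool_pos: [0.4666, -0.0761, 0.2086]
orientation: [179.8, 19.8, -95.6]
force: [0.3, 0.3, -2.5]
opening: 0.026
gripper_force: 30.0
```

```bash
cat > look.py <<'E'
from h import *
import sys
st(); o=ctrl.get_obs(); Rt=R.from_euler('xyz',o["orientation"],degrees=True)
g=o["tool_pos"]+Rt.apply([-(.270-GX),0,-.019]); 
hk=g+Rt.apply([0,-.025,0])
print("model hook",hk.round(4),"rel ring (kx,ky,z)",[round(float(x),4) for x in((hk-RING)@KX,(hk-RING)@KY,hk[2]-RING[2])])
p,P=snap("side"); h=cv2.cvtColor(p,cv2.COLOR_RGB2HSV).astype(int)
a=(P[...,2]>.08)&np.isfinite(P[...,2])
near=a&(np.linalg.norm(np.nan_to_num(P)-hk,axis=-1)<.045)
dark=near&(h[...,1]<70)&(h[...,2]<110)
Q=P[dark]; d=np.abs((Q-hk)-((Q-hk)@KX)[:,None]*KX); 
Q=Q[np.linalg.norm(d,axis=1)<.02]
print("pin pts",len(Q),"kx rng",np.percentile((Q-RING)@KX,[2,98]).round(4),"mean ky,z rel ring",((Q-RING)@KY).mean().round(4),(Q[:,2]-RING[2]).mean().round(4))
m=(h[...,0]>10)&(h[...,0]<32)&(h[...,1]>90)&(P[...,2]>.15)&(np.linalg.norm(np.nan_to_num(P)-RING,axis=-1)<.05)
Q=P[m]; Q=Q[np.linalg.norm((Q-RING)-((Q-RING)@KX)[:,None]*KX,axis=1)<.031]
uv=np.stack([(Q-RING)@KY,Q[:,2]-RING[2]],1).astype(np.float32)
print("ring pts",len(Q),"kx",np.percentile((Q-RING)@KX,[5,50,95]).round(4),"circle",cv2.minEnclosingCircle(uv))
if len(sys.argv)>1: cv2.imwrite(f"pics/{sys.argv[1]}.png",cv2.convertScaleAbs(cv2.resize(p[160:310,240:440,::-1],None,fx=4,fy=4,interpolation=2),alpha=1.4))
E
python3 look.py s3
```

```text
6.7 [ 0.4666 -0.0761  0.2086] [179.84  19.83 -95.62] [ -3.1   5.6 -15.7 -21.2 -69.3   5.2] [ 0.3  0.3 -2.5] 0.026
model hook [0.5139 0.1491 0.3112] rel ring (kx,ky,z) [-0.0583, -0.0006, 0.0002]
pin pts 117 kx rng [-0.0816 -0.0324] mean ky,z rel ring -0.002 0.001
ring pts 297 kx [0.0002 0.0038 0.0058] circle ((-0.002022549044340849, -0.0037350021302700043), 0.02876054123044014)
```

View pics/s3.png

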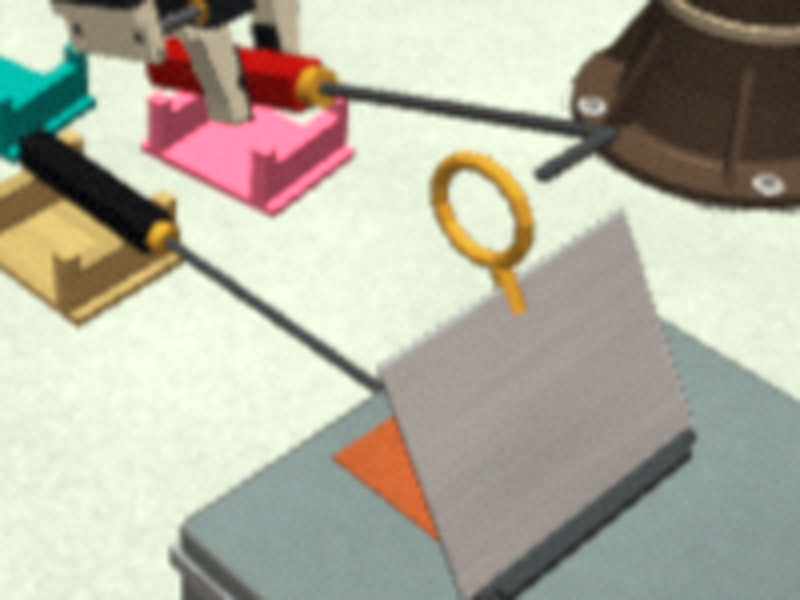

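The pin at (575,155) points at the ring (482,210), aligned in y and about 4 mm high by the cloud. Inserting along kiln x.

>>> arm_command --steps '[{"translation": [0, -15, 3], "rotation": [0, 0, 0], "claw": 10}, {"translation": [0, -30, 3], "rotation": [0, 0, 0], "claw": 10}, {"translation": [0, -45, 3], "rotation": [0, 0, 0], "claw": 10}, {"translation": [0, -60, 3], "rotation": [0, 0, 0], "claw": 10}, {"translation": [0, -60, 3], "rotation": [0, 0, 0], "claw": 10}]'

```text
clock: 7.25
tool_pos: [0.5293, -0.0819, 0.2062]
orientation: [179.9, 19.8, -95.7]
force: [-0.0, 0.3, -2.3]
opening: 0.0258
gripper_force: 30.0
```

>>> arm_command --steps '[{"translation": [0, 0, 0], "rotation": [0, 0, 0], "claw": 10}, {"translation": [0, 0, 0], "rotation": [0, 0, 0], "claw": 10}]'

```text
clock: 7.45
tool_pos: [0.5269, -0.0815, 0.2068]
orientation: [179.9, 19.8, -95.7]
force: [-0.1, 0.4, -2.2]
opening: 0.0259
gripper_force: 30.0
```

```bash
python3 look.py s4
python3 - <<'E'
from h import *
# arc plan: ring arc in kiln frame from theta0 to 0; hook leads centre by lead mm along the tangent
K0=np.array([.580,.2277,0])
def ringpos(t): return K0+(-.015-.148*np.cos(t)+.005*np.sin(t))*KY+np.array([0,0,.18+.148*np.sin(t)+.005*np.cos(t)])
print(ringpos(1.07),ringpos(0))
a,b=1.07,20
s=hookpose(RING,20)
for t in(1.0,.9,.8,.7,.6,.5,.4,.3,.2,.1,0,-.05):
    be=20+ (1.07-t)/1.07*15
    tan=-np.sin(t)*KY-np.cos(t)*np.array([0,0,1]); p=hookpose(ringpos(t)+.014*tan,be)
    print(t,p[0].round(3),end=' '); rel([p],s)
E
```

```text
7.45 [ 0.5269 -0.0815  0.2068] [179.94  19.84 -95.65] [ -3.3  11.1  -9.4 -21.1 -70.1   5.1] [-0.1  0.4 -2.2] 0.0259
model hook [0.5743 0.1437 0.3094] rel ring (kx,ky,z) [0.0023, -0.0001, -0.0016]
pin pts 83 kx rng [-0.0181  0.0276] mean ky,z rel ring -0.0005 -0.0005
ring pts 303 kx [0.     0.004  0.0061] circle ((-0.0016714039957150817, -0.003628683276474476), 0.028807351365685463)
[0.57203017 0.14641741 0.3122263 ] [0.56409399 0.06547793 0.185     ]
1.0 [ 0.523 -0.097  0.192] [20.9, 0.2, 8.6] [0.0, -0.2, 0.0] dist 23.0 ang 1.0
0.9 [ 0.522 -0.106  0.178] [34.2, 0.2, 19.5] [0.0, -0.48, -0.0] dist 39.0 ang 2.4
0.8 [ 0.521 -0.114  0.162] [46.9, 0.2, 31.8] [-0.0, -0.76, -0.0] dist 57.0 ang 3.8
0.7 [ 0.521 -0.12   0.145] [58.7, 0.2, 45.4] [-0.0, -1.04, -0.0] dist 74.0 ang 5.2
0.6 [ 0.52  -0.125  0.127] [69.6, 0.2, 60.2] [0.0, -1.32, -0.0] dist 92.0 ang 6.6
0.5 [ 0.52  -0.129  0.109] [79.4, 0.2, 76.1] [-0.0, -1.6, -0.0] dist 110.0 ang 8.0
0.4 [ 0.52  -0.131  0.09 ] [87.9, 0.2, 93.1] [0.0, -1.88, -0.0] dist 128.0 ang 9.4
0.3 [ 0.52  -0.132  0.071] [95.3, 0.2, 110.9] [0.0, -2.16, -0.0] dist 146.0 ang 10.8
0.2 [ 0.52  -0.131  0.051] [101.2, 0.2, 129.6] [-0.0, -2.44, -0.0] dist 164.0 ang 12.2
0.1 [ 0.52  -0.129  0.032] [105.6, 0.2, 148.8] [-0.0, -2.72, -0.0] dist 183.0 ang 13.6
0 [ 0.52  -0.125  0.012] [108.6, 0.2, 168.6] [0.0, -3.0, -0.0] dist 201.0 ang 15.0
-0.05 [ 0.521 -0.122  0.002] [109.5, 0.2, 178.7] [-0.0, -3.14, -0.0] dist 210.0 ang 15.7
```

View pics/s4.png

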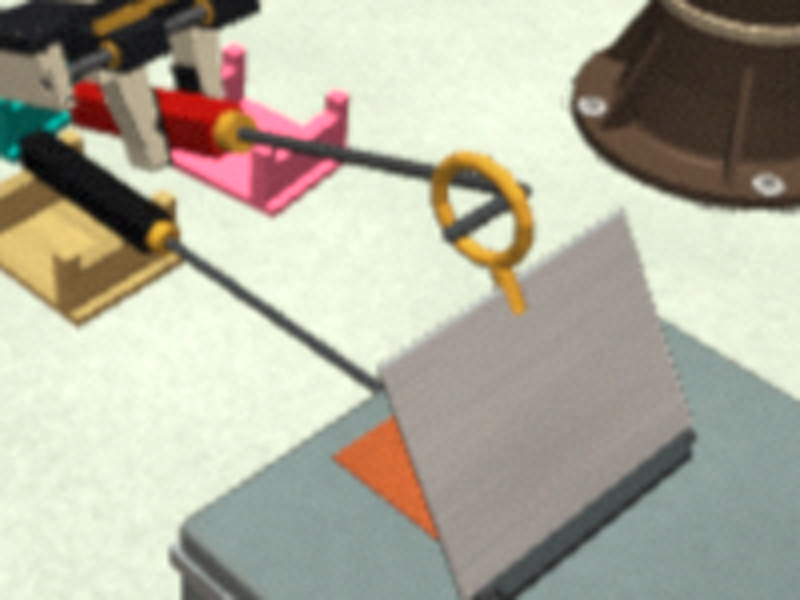

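The pin now passes through the ring at (485,210). The poker lies under the handle's path, so I'll keep the tilt small (20° down to 12°).

```bash
cat > arc.py <<'E'
from h import *
import sys
K0=np.array([.580,.2277,0])
def ringpos(t): return K0+(-.015-.148*np.cos(t)+.005*np.sin(t))*KY+np.array([0,0,.18+.148*np.sin(t)+.005*np.cos(t)])
def pose(t,be,lead=.016):
    tan=-np.sin(t)*KY-np.cos(t)*np.array([0,0,1]); return hookpose(ringpos(t)+lead*tan,be)
if __name__=="__main__":
  for t in map(float,sys.argv[1:]):
    be=12+8*max(t,0)/1.07; p=pose(t,be); print(t,p[0].round(3),end=' '); rel([p])
E
python3 arc.py 1 .9 .8 .7 .6 .5 .4 .3 .2 .1 0 -.05
```

```text
1.0 [ 0.523 -0.102  0.197] [22.7, 2.2, 2.0] [0.01, 0.07, -0.01] dist 23.0 ang 0.4
0.9 [ 0.521 -0.114  0.191] [36.9, 2.2, 3.8] [0.01, 0.22, -0.01] dist 37.0 ang 1.1
0.8 [ 0.52  -0.126  0.183] [50.4, 2.2, 7.0] [0.01, 0.37, -0.01] dist 51.0 ang 1.9
0.7 [ 0.519 -0.137  0.175] [63.2, 2.1, 11.5] [0.01, 0.52, -0.01] dist 64.0 ang 2.6
0.6 [ 0.518 -0.146  0.165] [75.1, 2.1, 17.1] [0.01, 0.67, -0.01] dist 77.0 ang 3.4
0.5 [ 0.517 -0.154  0.155] [86.0, 2.1, 24.0] [0.01, 0.82, -0.01] dist 89.0 ang 4.1
0.4 [ 0.517 -0.16   0.144] [95.8, 2.1, 31.8] [0.01, 0.97, -0.01] dist 101.0 ang 4.8
0.3 [ 0.516 -0.165  0.133] [104.4, 2.1, 40.6] [0.01, 1.12, -0.01] dist 112.0 ang 5.6
0.2 [ 0.516 -0.169  0.122] [111.7, 2.1, 50.2] [0.01, 1.27, -0.01] dist 122.0 ang 6.3
0.1 [ 0.516 -0.171  0.11 ] [117.6, 2.1, 60.5] [0.01, 1.42, -0.01] dist 132.0 ang 7.1
0.0 [ 0.516 -0.172  0.098] [122.1, 2.1, 71.3] [0.01, 1.57, -0.01] dist 141.0 ang 7.8
-0.05 [ 0.516 -0.171  0.091] [124.0, 2.1, 78.5] [0.01, 1.57, -0.01] dist 147.0 ang 7.8
```

>>> arm_command --steps '[{"translation": [13, 2, 1], "rotation": [0, 0, 0], "claw": 10}, {"translation": [23, 2, 2], "rotation": [0, 0.1, 0], "claw": 10}, {"translation": [37, 2, 4], "rotation": [0, 0.2, 0], "claw": 10}, {"translation": [50, 2, 7], "rotation": [0, 0.4, 0], "claw": 10}, {"translation": [63, 2, 12], "rotation": [0, 0.5, 0], "claw": 10}]'

```text
clock: 8.0
tool_pos: [0.5196, -0.1373, 0.1738]
orientation: [-180.0, 17.3, -95.6]
force: [-0.0, 1.0, -1.3]
opening: 0.0256
gripper_force: 30.0
```

```bash
cat > flap.py <<'E'
from arc import *
st(); p,P=snap("side"); h=cv2.cvtColor(p,cv2.COLOR_RGB2HSV).astype(int)
kx=(P-K0)@KX; ky=(P-K0)@KY+.015; z=P[...,2]-.18
m=(np.abs(kx)<.07)&(np.hypot(ky,z)<.112)&(np.hypot(ky,z)>.04)&(ky<-.0)&(z>-.005)&(h[...,1]<60)&(h[...,2]>80)
ang=np.arctan2(z[m],-ky[m]); print("flap pts",m.sum(),"angle pct",np.percentile(ang,[10,50,90]).round(3))
o=ctrl.get_obs(); Rt=R.from_euler('xyz',o["orientation"],degrees=True); T=o["tool_pos"]
# pole pitch in tool frame: rod+handle points
Q=(P-T)@Rt.as_matrix()
r=np.isfinite(Q[...,0])&(np.abs(Q[...,1])<.012)&(Q[...,0]<-.07)&(Q[...,0]>-.235)&(np.abs(Q[...,2]+.019)<.08)&(P[...,2]>.075)&(h[...,1]<70)&(h[...,2]<110)
q=Q[r]; print("rod pts",r.sum(), "slope z/x, z at hook", (lambda c:(c[0].round(3),np.polyval(c,-.25).round(4)))(np.polyfit(q[:,0],q[:,2],1)), "(0 slope, -0.019 expected)")
cv2.imwrite("pics/cur.png",cv2.convertScaleAbs(cv2.resize(p[160:340,220:460,::-1],None,fx=3.3,fy=3.3,interpolation=2),alpha=1.4))
E
python3 flap.py; python3 arc.py .6 .5 .4 .3 .2
```

```text
8.0 [ 0.5196 -0.1373  0.1738] [-180.     17.26  -95.63] [ -7.4  13.5 -11.1 -18.8 -67.1   9.4] [-0.   1.  -1.3] 0.0256
flap pts 2714 angle pct [0.744 0.78  0.837]
rod pts 131 slope z/x, z at hook (np.float64(-0.005), np.float64(-0.0222)) (0 slope, -0.019 expected)
0.6 [ 0.518 -0.146  0.165] [9.4, -0.4, 4.0] [0.03, 0.15, -0.02] dist 10.0 ang 0.8
0.5 [ 0.517 -0.154  0.155] [20.0, -0.4, 11.3] [0.03, 0.3, -0.02] dist 23.0 ang 1.5
0.4 [ 0.517 -0.16   0.144] [29.4, -0.5, 19.6] [0.03, 0.45, -0.02] dist 35.0 ang 2.3
0.3 [ 0.516 -0.165  0.133] [37.6, -0.5, 28.8] [0.03, 0.6, -0.02] dist 47.0 ang 3.0
0.2 [ 0.516 -0.169  0.122] [44.5, -0.5, 38.7] [0.03, 0.75, -0.02] dist 59.0 ang 3.8
```

>>> arm_command --steps '[{"translation": [9, 0, 4], "rotation": [0, 0.15, 0], "claw": 10}, {"translation": [20, 0, 11], "rotation": [0, 0.3, 0], "claw": 10}, {"translation": [29, 0, 20], "rotation": [0, 0.45, 0], "claw": 10}, {"translation": [38, 0, 29], "rotation": [0, 0.6, 0], "claw": 10}, {"translation": [38, 0, 29], "rotation": [0, 0.6, 0], "claw": 10}]'

```text
clock: 8.55
tool_pos: [0.5157, -0.1638, 0.1331]
orientation: [179.8, 14.3, -95.7]
force: [-0.4, 0.4, -3.0]
opening: 0.0256
gripper_force: 30.0
```

```bash
python3 flap.py; python3 arc.py .3 .2 .1 0 -.05 -.1
```

```text
8.55 [ 0.5157 -0.1638  0.1331] [179.77  14.31 -95.7 ] [ -8.   15.8 -14.2 -16.3 -61.8  10.2] [-0.4  0.4 -3. ] 0.0256
flap pts 2383 angle pct [0.353 0.381 0.437]
rod pts 146 slope z/x, z at hook (np.float64(-0.0), np.float64(-0.0199)) (0 slope, -0.019 expected)
0.3 [ 0.516 -0.165  0.133] [1.7, -0.4, 0.3] [0.03, 0.02, -0.01] dist 2.0 ang 0.2
0.2 [ 0.516 -0.169  0.122] [8.0, -0.4, 10.6] [0.03, 0.17, -0.01] dist 13.0 ang 0.8
0.1 [ 0.516 -0.171  0.11 ] [12.9, -0.5, 21.4] [0.03, 0.31, -0.01] dist 25.0 ang 1.6
0.0 [ 0.516 -0.172  0.098] [16.4, -0.5, 32.6] [0.03, 0.46, -0.01] dist 36.0 ang 2.3
-0.05 [ 0.516 -0.171  0.091] [17.5, -0.5, 39.9] [0.03, 0.46, -0.01] dist 44.0 ang 2.3
-0.1 [ 0.516 -0.17   0.084] [18.2, -0.5, 47.3] [0.03, 0.46, -0.01] dist 51.0 ang 2.3
```

>>> arm_command --steps '[{"translation": [8, 0, 11], "rotation": [0, 0.15, 0], "claw": 10}, {"translation": [13, 0, 21], "rotation": [0, 0.3, 0], "claw": 10}, {"translation": [16, 0, 32], "rotation": [0, 0.45, 0], "claw": 10}, {"translation": [18, 0, 40], "rotation": [0, 0.45, 0], "claw": 10}, {"translation": [18, 0, 40], "rotation": [0, 0.45, 0], "claw": 10}]'

```text
clock: 9.1
tool_pos: [0.5156, -0.1708, 0.091]
orientation: [179.9, 12.1, -95.6]
force: [0.6, -0.4, -1.3]
opening: 0.0257
gripper_force: 30.0
```

```bash
python3 flap.py; python3 arc.py -.05 -.1
```

```text
9.1 [ 0.5156 -0.1708  0.091 ] [179.87  12.11 -95.65] [ -7.   18.1 -17.5 -14.7 -55.7   9.9] [ 0.6 -0.4 -1.3] 0.0257
flap pts 1970 angle pct [0.053 0.081 0.131]
rod pts 150 slope z/x, z at hook (np.float64(0.026), np.float64(-0.0265)) (0 slope, -0.019 expected)
-0.05 [ 0.516 -0.171  0.091] [-0.1, 0.2, 0.7] [0.01, 0.02, -0.01] dist 1.0 ang 0.1
-0.1 [ 0.516 -0.17   0.084] [0.4, 0.2, 8.1] [0.01, 0.02, -0.01] dist 8.0 ang 0.1
```

View pics/cur.png

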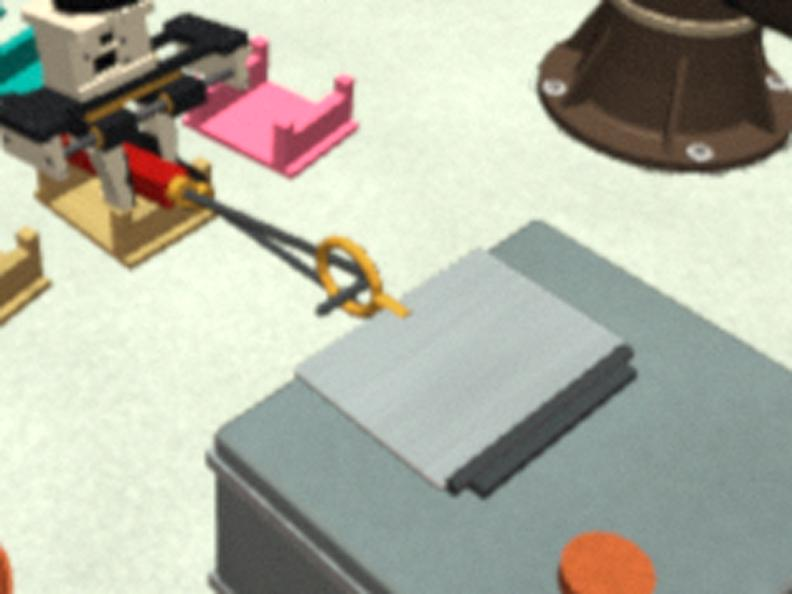

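The flap is nearly flat, with the pin bearing on the lower side of the ring at (350,285). A slight extra press to seat it.

>>> arm_command --steps '[{"translation": [0, 0, 3], "rotation": [0, 0, 0], "claw": 10}, {"translation": [0, 0, 6], "rotation": [0, 0, 0], "claw": 10}, {"translation": [0, 0, 9], "rotation": [0, 0, 0], "claw": 10}, {"translation": [0, 0, 9], "rotation": [0, 0, 0], "claw": 10}]'

```text
clock: 9.55
tool_pos: [0.5162, -0.1692, 0.083]
orientation: [180.0, 12.1, -95.7]
force: [-0.2, 0.2, -1.1]
opening: 0.0256
gripper_force: 30.0
```

```bash
python3 flap.py
```

```text
9.55 [ 0.5162 -0.1692  0.083 ] [179.96  12.1  -95.65] [ -6.9  18.6 -18.  -14.9 -54.6  10. ] [-0.2  0.2 -1.1] 0.0256
flap pts 1974 angle pct [0.053 0.08  0.131]
rod pts 150 slope z/x, z at hook (np.float64(0.059), np.float64(-0.0353)) (0 slope, -0.019 expected)
```

>>> arm_command --steps '[{"translation": [0, 0, -8], "rotation": [0, 0, 0], "claw": 10}, {"translation": [0, 0, -16], "rotation": [0, 0, 0], "claw": 10}, {"translation": [0, 0, -16], "rotation": [0, 0, 0], "claw": 10}]'

```text
clock: 9.9
tool_pos: [0.5169, -0.1732, 0.1006]
orientation: [-179.9, 12.0, -95.6]
force: [-0.2, -0.8, -2.2]
opening: 0.0258
gripper_force: 30.0
```

```bash
python3 flap.py
python3 - <<'E'
from h import *
p,P=snap("side"); h=cv2.cvtColor(p,cv2.COLOR_RGB2HSV).astype(int)
C=np.array([.564,.0655,.185]); d=P-C; kx=d@KX; r=np.hypot(d@KY,d[...,2])
m=(r<.017)&(np.abs(kx)<.04)&(h[...,1]<70)&(h[...,2]<110); print("pin in ring: n,ky,z",m.sum(),(d[m]@KY).mean(),d[m][:,2].mean())
m=(r<.035)&(r>.015)&(np.abs(kx)<.012)&(h[...,0]>10)&(h[...,0]<32)&(h[...,1]>90); print("ring",m.sum(),cv2.minEnclosingCircle(np.stack([d[m]@KY,d[m][:,2]],1).astype(np.float32)))
E
```

```text
9.9 [ 0.5169 -0.1732  0.1006] [-179.88   12.05  -95.59] [ -7.2  17.5 -17.  -14.5 -56.6   9.7] [-0.2 -0.8 -2.2] 0.0258
flap pts 1956 angle pct [0.053 0.08  0.131]
rod pts 131 slope z/x, z at hook (np.float64(0.058), np.float64(-0.0353)) (0 slope, -0.019 expected)
pin in ring: n,ky,z 52 -0.00241432046041505 0.001166101404014233
ring 195 ((0.005200592800974846, 0.0027877027168869972), 0.029380328953266144)
```

View pics/cur.png

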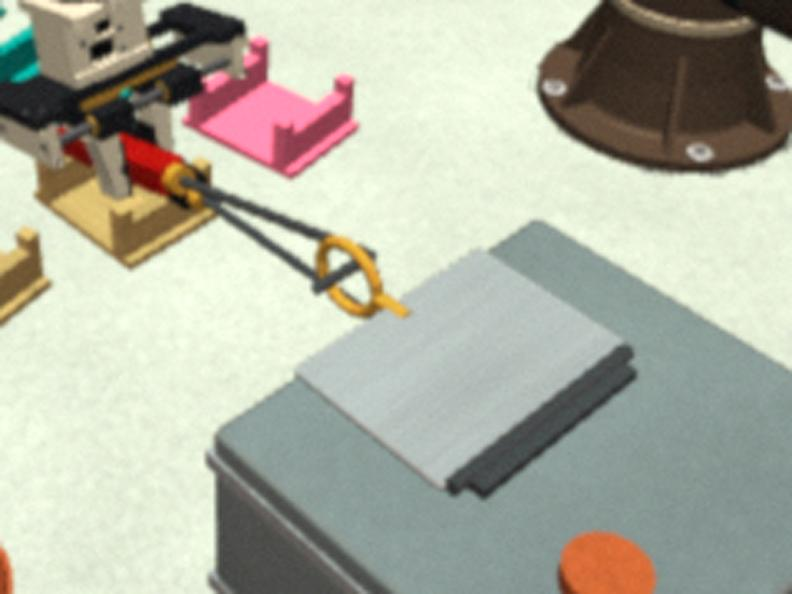

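The flap is shut and the pin sits mid-ring at (345,270), slightly to the outer side. Nudging it in 4 mm, then withdrawing along -kiln x.

>>> arm_command --steps '[{"translation": [-4, 0, 0], "rotation": [0, 0, 0], "claw": 10}, {"translation": [-4, 20, 0], "rotation": [0, 0, 0], "claw": 10}, {"translation": [-4, 40, 0], "rotation": [0, 0, 0], "claw": 10}, {"translation": [-4, 60, 0], "rotation": [0, 0, 0], "claw": 10}, {"translation": [-4, 75, 0], "rotation": [0, 0, 0], "claw": 10}]'

```text
clock: 10.5
tool_pos: [0.4404, -0.161, 0.0996]
orientation: [179.9, 12.1, -95.6]
force: [-0.2, 0.3, -1.9]
opening: 0.0259
gripper_force: 30.0
```

```bash
python3 flap.py
python3 - <<'E'
from h import *
# back up and over the rest, tool pitched so the pole is level: pole nose is up by e in the tool
o=ctrl.get_obs(); p=o["tool_pos"]
e=3.3
def tgt(z): 
    b=np.radians(-e); px=np.array([np.cos(np.radians(96)),np.sin(np.radians(96)),0])*np.cos(b)+np.array([0,0,np.sin(b)])
    X=-px; Y=np.cross([0,0,1.],px); Y/=np.linalg.norm(Y); Y=-Y; Z=np.cross(X,Y)
    g=np.array([.6369,-.2632,z+.019]); return g+.019*Z, R.from_matrix(np.stack([X,Y,Z],1))
R0=R.from_euler('xyz',o["orientation"],degrees=True); up=(p+[-.01,-.09,.13],R0)
rel([up]); rel([tgt(.25)],up); rel([tgt(.06),tgt(.036)],tgt(.25)); print(tgt(.0335)[0],tgt(.2)[1].as_euler('xyz',degrees=True))
E
```

```text
10.5 [ 0.4404 -0.161   0.0996] [179.93  12.1  -95.64] [ -7.   11.4 -25.7 -15.  -54.2  10.3] [-0.2  0.3 -1.9] 0.0259
flap pts 1971 angle pct [0.053 0.08  0.13 ]
rod pts 152 slope z/x, z at hook (np.float64(0.05), np.float64(-0.0339)) (0 slope, -0.019 expected)
[61.2, 1.4, -146.1] [0.0, 0.0, 0.0] dist 158.0 ang 0.0
[-21.3, -208.5, -55.6] [35.34, -3.63, -4.79] dist 217.0 ang 179.2
[-10.9, -0.0, -189.7] [0.0, 0.0, 0.0] dist 190.0 ang 0.0
[-12.3, -0.0, -213.6] [0.0, 0.0, 0.0] dist 214.0 ang 0.0
[ 0.63678568 -0.26211227  0.07146849] [  0.   -3.3 -84. ]
```

```bash
cat > place.py <<'E'
from h import *
def tgt(z,e=3.0): 
    b=np.radians(-e); px=np.array([np.cos(np.radians(96)),np.sin(np.radians(96)),0])*np.cos(b)+np.array([0,0,np.sin(b)])
    X=-px; Y=np.cross([0,0,1.],px); Y/=np.linalg.norm(Y); Z=np.cross(X,Y)
    g=np.array([.6369,-.2632,z+.019]); return g+.019*Z, R.from_matrix(np.stack([X,Y,Z],1))
E
python3 - <<'E'
from place import *
o=ctrl.get_obs(); p=o["tool_pos"]
R0=R.from_euler('xyz',o["orientation"],degrees=True); up=(p+[-.01,-.09,.13],R0)
rel([up]); rel([tgt(.25)],up); print(tgt(.0335)[0],tgt(.2)[1].as_euler('xyz',degrees=True))
E
```

```text
[61.2, 1.4, -146.1] [0.0, 0.0, 0.0] dist 158.0 ang 0.0
[-11.3, -209.0, -19.0] [-0.16, 3.02, -2.33] dist 210.0 ang 19.1
[ 0.63700394 -0.26418894  0.03352604] [180.  -3. -84.]
```

>>> arm_command --steps '[{"translation": [18, 0, -45], "rotation": [0, 0, 0], "claw": 10}, {"translation": [36, 0, -90], "rotation": [0, 0, 0], "claw": 10}, {"translation": [60, 0, -135], "rotation": [0, 0, 0], "claw": 10}, {"translation": [62, 0, -146], "rotation": [0, 0, 0], "claw": 10}]'

```text
clock: 10.95
tool_pos: [0.4343, -0.2556, 0.2339]
orientation: [-179.7, 11.9, -95.6]
force: [-0.1, 0.2, -3.3]
opening: 0.0261
gripper_force: 30.0
```

>>> arm_command --steps '[{"translation": [-2, -42, -4], "rotation": [0, 0.6, -0.5], "claw": 10}, {"translation": [-4, -84, -8], "rotation": [-0.1, 1.2, -0.9], "claw": 10}, {"translation": [-7, -126, -12], "rotation": [-0.1, 1.8, -1.4], "claw": 10}, {"translation": [-9, -168, -16], "rotation": [-0.1, 2.4, -1.9], "claw": 10}, {"translation": [-11, -205, -19], "rotation": [-0.15, 3.0, -2.3], "claw": 10}]'

```text
clock: 11.45
tool_pos: [0.6395, -0.2647, 0.2498]
orientation: [-179.9, -3.1, -84.0]
force: [0.0, -0.6, -2.2]
opening: 0.0261
gripper_force: 30.0
```

```bash
cat > pl.py <<'E'
from place import *
st()
for n in("side","top"):
    p,P=snap(n); h=cv2.cvtColor(p,cv2.COLOR_RGB2HSV).astype(int)
    o=ctrl.get_obs(); T=o["tool_pos"]; Rt=R.from_euler('xyz',o["orientation"],degrees=True).as_matrix(); Q=(P-T)@Rt
    r=np.isfinite(Q[...,0])&(np.abs(Q[...,1])<.03)&(Q[...,0]<-.07)&(Q[...,0]>-.235)&(np.abs(Q[...,2]+.019)<.05)&(h[...,1]<80)&(h[...,2]<120)&(P[...,2]>.035)
    w=P[r]; 
    if len(w)>20: a=np.polyfit(w[:,1],w[:,2],1); b=np.polyfit(w[:,1],w[:,0],1); print(n,len(w),"rod pitch deg",np.degrees(np.arctan(a[0])).round(2),"yaw",(90-np.degrees(np.arctan(b[0]))).round(2),"rod z at grip",np.polyval(a,T[1]).round(4),"x at y=-.1",np.polyval(b,-.1).round(4))
E
python3 pl.py
python3 - <<'E'
from place import *
rel([tgt(.1),tgt(.05),tgt(.036)])
E
```

```text
11.45 [ 0.6395 -0.2647  0.2498] [-179.87   -3.07  -84.03] [ -4.7  20.5   2.3   3.2 -71.1   9.7] [ 0.  -0.6 -2.2] 0.0261
side 206 rod pitch deg -0.28 yaw 95.88 rod z at grip 0.2715 x at y=-.1 0.6262
top 142 rod pitch deg 0.13 yaw 96.4 rod z at grip 0.2703 x at y=-.1 0.6233
[-7.6, 4.3, 147.6] [-0.01, -0.01, 0.02] dist 148.0 ang 0.1
[-10.3, 4.3, 197.6] [-0.01, -0.01, 0.02] dist 198.0 ang 0.1
[-11.0, 4.3, 211.5] [-0.01, -0.01, 0.02] dist 212.0 ang 0.1
```

>>> arm_command --steps '[{"translation": [-3, 2, 45], "rotation": [0, 0, 0], "claw": 10}, {"translation": [-5, 3, 90], "rotation": [0, 0, 0], "claw": 10}, {"translation": [-7, 3, 135], "rotation": [0, 0, 0], "claw": 10}, {"translation": [-9, 3, 175], "rotation": [0, 0, 0], "claw": 10}, {"translation": [-10, 3, 196], "rotation": [0, 0, 0], "claw": 10}]'

```text
clock: 12.05
tool_pos: [0.6321, -0.2649, 0.0491]
orientation: [179.8, -2.8, -84.2]
force: [-1.0, 0.3, -3.6]
opening: 0.0256
gripper_force: 30.0
```

>>> arm_command --steps '[{"translation": [0, 0, 6], "rotation": [0, 0, 0], "claw": 10}, {"translation": [0, 0, 12], "rotation": [0, 0, 0], "claw": 10}, {"translation": [0, 0, 14], "rotation": [0, 0, 0], "claw": 10}, {"translation": [0, 0, 14], "rotation": [0, 0, 0], "claw": 10}]'

```text
clock: 12.45
tool_pos: [0.6359, -0.2667, 0.0412]
orientation: [-179.8, -3.0, -84.1]
force: [0.3, 0.1, -2.4]
opening: 0.026
gripper_force: 30.0
```

```bash
python3 pl.py
python3 - <<'E'
from place import *
rel([tgt(.0335)])
E
```

```text
12.45 [ 0.6359 -0.2667  0.0412] [-179.76   -3.    -84.15] [ -5.   29.8 -12.4   4.  -47.    8.2] [ 0.3  0.1 -2.4] 0.026
side 175 rod pitch deg 0.13 yaw 95.81 rod z at grip 0.0625 x at y=-.1 0.6225
top 103 rod pitch deg 0.08 yaw 95.91 rod z at grip 0.0649 x at y=-.1 0.6154
[-2.9, -1.3, 7.8] [-0.05, -0.0, -0.03] dist 8.0 ang 0.3
```

>>> arm_command --steps '[{"translation": [-3, 0, 4], "rotation": [0, 0, 0], "claw": 10}, {"translation": [-3, 0, 8], "rotation": [0, 0, 0], "claw": 10}, {"translation": [-3, 0, 8], "rotation": [0, 0, 0], "claw": 10}]'

```text
clock: 12.85
tool_pos: [0.6354, -0.2639, 0.033]
orientation: [-179.8, -3.0, -84.1]
force: [-2.0, 2.8, 4.2]
opening: 0.0258
gripper_force: 30.0
```

```bash
python3 pl.py
```

```text
12.85 [ 0.6354 -0.2639  0.033 ] [-179.8    -3.01  -84.1 ] [ -4.7  30.3 -13.    4.1 -46.    7.8] [-2.   2.8  4.2] 0.0258
side 171 rod pitch deg -0.09 yaw 95.9 rod z at grip 0.0547 x at y=-.1 0.6221
top 105 rod pitch deg -0.35 yaw 95.92 rod z at grip 0.0569 x at y=-.1 0.6152
```

Contact felt (about +6 N); the pole is seated. Opening and backing off.

>>> arm_command --steps '[{"translation": [0, 0, 0], "rotation": [0, 0, 0], "claw": 75}, {"translation": [0, 0, 0], "rotation": [0, 0, 0], "claw": 75}, {"translation": [0, 0, 0], "rotation": [0, 0, 0], "claw": 75}, {"translation": [0, 0, 0], "rotation": [0, 0, 0], "claw": 75}, {"translation": [0, 0, 0], "rotation": [0, 0, 0], "claw": 75}]'

```text
clock: 13.45
tool_pos: [0.6349, -0.2642, 0.0318]
orientation: [-179.9, -3.0, -84.1]
force: [-0.4, 0.7, -0.4]
opening: 0.0602
gripper_force: 0.0
```

>>> arm_command --steps '[{"translation": [0, 0, -15], "rotation": [0, 0, 0], "claw": 75}, {"translation": [0, 0, -50], "rotation": [0, 0, 0], "claw": 75}, {"translation": [0, 0, -95], "rotation": [0, 0, 0], "claw": 75}, {"translation": [0, 0, -140], "rotation": [0, 0, 0], "claw": 75}, {"translation": [0, 0, -140], "rotation": [0, 0, 0], "claw": 75}]'

```text
clock: 13.95
tool_pos: [0.6378, -0.2578, 0.1812]
orientation: [-179.2, -3.2, -84.1]
force: [1.6, -0.4, 0.2]
opening: 0.0749
gripper_force: 0.0
```

```bash
python3 flap.py 2>&1 | head -2
python3 - <<'E'
from h import *
p,P=snap("wrist"); cv2.imwrite("pics/w2.png",p[:,:,::-1])
h=cv2.cvtColor(p,cv2.COLOR_RGB2HSV).astype(int)
m=((h[...,0]<6)|(h[...,0]>172))&(h[...,1]>150)&(P[...,2]>.055)&(P[...,2]<.08)
Q=P[m]; print(len(Q),cv2.minAreaRect((Q[:,:2]*1000).astype(np.float32)),np.median(Q[:,2]),np.polyfit(Q[:,1],Q[:,2],1))
E
```

```text
13.95 [ 0.6378 -0.2578  0.1812] [-179.16   -3.24  -84.1 ] [ -4.1  22.1  -4.6   3.4 -62.    8.4] [ 1.6 -0.4  0.2] 0.0749
flap pts 1966 angle pct [0.053 0.079 0.13 ]
3842 ((636.59033203125, -284.14739990234375), (24.753990173339844, 135.66773986816406), 5.645642280578613) 0.06534781068941209 [-0.00087736  0.0650645 ]
```

View pics/w2.png

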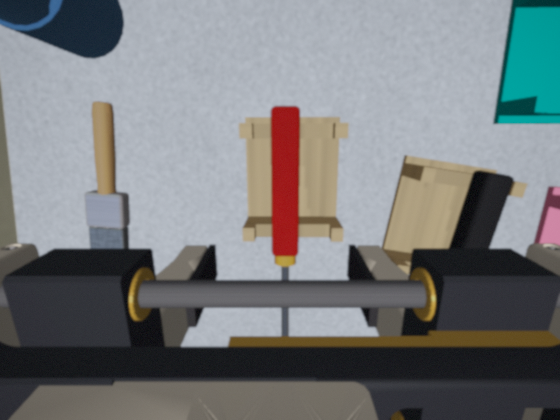

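The wrist view shows the pole back on both saddles, handle at (285,180) centred between the lugs, level and within 1 mm of its start. The flap is flat and the gripper is clear.

```bash
python3 -c "
from plant import ctrl
print(ctrl.close_job())"
```

```text
the job is handed in; nothing more can be done
None
```

The flap is swung shut with the hooked pole, the pole lies level on both saddles of its own rest within about 1 mm of its start, and the job was handed in at about 14 s; the hand-in gave no verdict.

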